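# Make up an oil patch-test kit and a grease-sampling kit in their foam-lined cases

### The job

Make up the two field kits from the stock on the bench: the sample bottle, the hand pump and the tin of filter patches go into the case with three cut-outs, the grease jar and the spatula into the case with two, each lying or standing the right way up in the cut-out made for it. Set things down rather than drop them, keep the bottle and the jar upright all the way, and leave the beaker and the flask standing where they are.

Things in the scene. Friction and masses are not known exactly. Their poses are not given: they have to be found in the camera images.
- bottle_c (a point): Narrow-neck sample bottle of brown glass with a black screw cap, standing loose and upright on the bench: 90 mm tall, round body 46 mm across up to 58 mm height, then shoulder, cap 31 mm across from 73 mm up. 0.11 kg. This point: on its axis half-way up, 45 mm above its underside; z up its axis.
- jar_c (a point): Squat grease jar, white plastic with a flat aluminium screw lid of the same width, standing loose and upright on the bench: 60 mm across, 54 mm tall. 0.13 kg. This point: on its axis half-way up, 27 mm above its underside; z up its axis.
- tin_c (a point): Flat square metal tin (filter patches) with a slip lid, lying loose on the bench: 54 x 54 mm, 28 mm tall. 0.09 kg. This point: its centre, 14 mm above its underside; z up, x and y square to its sides.
- pump_c (a point): Hand vacuum pump lying loose on the bench: bare aluminium barrel 32 mm across, 84 mm long; a black block 40 x 40 mm at each end, on which it rests without rolling; T-handle beyond one, brass nozzle beyond the other. 0.22 kg. This point: mid-barrel, 20 mm above the underside, near the balance point; x along the barrel, z up. Handle ends at x = -78 mm, nozzle at x = +75 mm.
- spatula_c (a point): Double-ended spatula lying loose on the bench: wooden handle in the middle, 80 mm long, 14 mm wide and tall, a steel blade 16 mm wide, 3 mm thick at each end; 166 mm long in all. 0.06 kg. This point: middle of the handle and balance point, 7 mm above the underside; x along its length, z up.
- case_patch: Three-cut-out case base, black, grey foam, white-floored cut-outs, fixed: 204 (x) by 188 mm (y), rim 42, foam face 38 mm high. Origin: centre of underside. Round cut-out d 62 at x -49, y 48, floor z 10 (bottle, upright). Square 70 at x 48, y 48, floor z 26 (tin). Slot 172 along x by 56 wide at x 0, y -41, floor z 18 (pump, along x, either way); mid 48 of its length is 86 wide, for fingers.
- case_grease: Two-cut-out case base, black, grey foam, white-floored cut-outs, fixed: 204 (x) by 174 mm (y), rim 42, foam face 38 mm high. Origin: centre of underside. Round cut-out d 76 at x 0, y 38, floor z 14 (jar, upright). Slot 176 mm along x by 32 wide at x 0, y -45, floor z 26 (spatula, along x, either way); mid 48 of its length is 68 wide, for fingers.
- beaker: Small clear glass beaker, 52 mm across, 62 mm tall, standing loose on the bench; not part of either kit. Origin: centre of its underside; z up.
- flask: Small clear glass conical flask, 60 mm across at the foot, 27 mm at the lip, 70 mm tall, standing loose on the bench; not part of either kit. Origin: centre of its underside; z up.
Things that resemble listed ones, but are neither listed nor needed, are in the scene too. Of the things like the part that bears spatula_c, leave any that is yellow; of the rest the larger one is meant.

How it is judged:
At the end, for the whole second after the job is handed in: Bottle, tin and pump rest in the round, square and long cut-outs of one case, jar and spatula in the other's: centres within 13 mm of the cut-out's (14 along slots), at most 6 mm above seated height, slots within 0.2 rad either way round, tilt under 0.15 rad (tin 0.12), all released and at rest (x of bottle_c in the frame of case_patch between -0.062 and -0.036 m and y of bottle_c in the frame of case_patch between 0.035 and 0.061 m and z of bottle_c in the frame of case_patch between 0.049 and 0.061 m and angle between each of bottle_c, pump_c, jar_c, spatula_c's own z axis and vertical below 0.15 rad and linear speed of each of bottle, tin, pump, jar, spatula below 0.02 m/s and angular speed of each of bottle, tin, pump, jar, spatula below 0.2 rad/s and x of tin_c in the frame of case_patch between 0.035 and 0.061 m and y of tin_c in the frame of case_patch between 0.035 and 0.061 m and z of tin_c in the frame of case_patch between 0.034 and 0.046 m and angle between tin_c's own z axis and vertical below 0.12 rad and x of pump_c in the frame of case_patch between -0.014 and 0.014 m and y of pump_c in the frame of case_patch between -0.054 and -0.028 m and z of pump_c in the frame of case_patch between 0.032 and 0.044 m and angle between the x axis of pump_c and the x axis of case_patch, either way round below 0.2 rad and x of jar_c in the frame of case_grease between -0.013 and 0.013 m and y of jar_c in the frame of case_grease between 0.025 and 0.051 m and z of jar_c in the frame of case_grease between 0.035 and 0.047 m and x of spatula_c in the frame of case_grease between -0.014 and 0.014 m and y of spatula_c in the frame of case_grease between -0.058 and -0.032 m and z of spatula_c in the frame of case_grease between 0.027 and 0.039 m and angle between the x axis of spatula_c and the x axis of case_grease, either way round below 0.2 rad); the robot touches nothing.
It fails at once if the bottle or the jar is tipped by more than 0.6 rad (angle between any of bottle_c, jar_c's own z axis and vertical above 0.6 rad).
It fails at once if a thing is dropped (falls free of the fingers faster than 0.8 m/s, a fall of over 30 mm) ((linear speed of bottle above 0.8 m/s and contact force between the fingers and bottle below 0.05 N) or (linear speed of jar above 0.8 m/s and contact force between the fingers and jar below 0.05 N) or (linear speed of tin above 0.8 m/s and contact force between the fingers and tin below 0.05 N) or (linear speed of pump above 0.8 m/s and contact force between the fingers and pump below 0.05 N) or (linear speed of spatula above 0.8 m/s and contact force between the fingers and spatula below 0.05 N)).
It fails at once if the beaker or the flask is pushed more than 30 mm or tipped by more than 0.5 rad (distance of any of beaker, flask from where it was at the start of the episode above 0.03 m or angle between any of beaker, flask's own z axis and vertical above 0.5 rad).
It also fails if it takes over 131 s, if anything falls off the work surface, if the arm or the gripper's body presses on something with over 40 N, if the wrist force passes 120 N, or if a joint passes its speed limit or range.

### The arm

A 7-joint arm with a two-finger parallel gripper is mounted at the origin on the work surface. World frame = base frame: x ahead of the robot, y to its left, z up, the work surface at z = 0. Lengths are in m, angles in rad, forces in N, time in s.
With the tool pointing down it reaches from about 0.4 to 0.85 m from the base axis. Payload 4.4 kg.
Tool frame: the origin (TCP) lies midway between the tips of the shut fingers; the grasp point (between the pads) lies 19 mm behind it; y points along the fingers, x is the direction in which the jaws open and shut, and the axes are right-handed (so a half turn about y gives the same grasp; the last joint's range is limited). The gripper opens to 94 mm and grips with 3 to 60 N. Pads are 16 mm wide; open, the fingers measure 119 mm over their backs; the gripper's body (75 mm by 177 mm) begins 78 mm behind the grasp point.
Start: joints at [-1.225, 0.628, 0.038, 1.517, -0.027, 0.996, -0.02], TCP at [0.26, 0.596, 0.205] pointing down, gripper open.
Joint ranges: [-3.06, 3.06], [-0.37, 2.12], [-1.25, 1.32], [0.18, 2.47], [-1.1, 4.24], [0.23, 1.98], [-2.94, 2.94]. Speed limits (rad/s): [2.57, 2.57, 3.14, 3.14, 3.14, 3.14, 3.14].

### API

Orientations are given as a rotation vector (axis times angle).
In Python, from bench import env gives the robot as it stands.
- The arm moves only by the shell command python3 -m jog 'ROWS' [FORCE]. ROWS is JSON, a list that holds one entry, the list of rows, each a list of 7 numbers: the shift along the tool's x, y, z in m, then the turn, a rotation vector about the tool's x, y, z in rad, then the opening, from -1 (shut) to 1 (fully open), so that 0 is half open. A call has 1 to 20 rows; each row is the pose to reach, as a shift and turn from the pose commanded when the call began, along the tool's axes at that moment; what a row does not reach only later rows make up. A row lasts 1/8 s, in which the tool goes at most 62.5 mm and 10.7 degrees, less where a joint would pass 70% of its speed; a pose out of reach is approached as far as the arm can. A call with a gripper value outside its range is refused whole. The fingers move at their own pace and stop on an object; FORCE is the grip in N (left out, the last holds). Time passes only in rows, so rows that repeat a pose let the fingers close. It gives the time, the measured TCP pose, the force and the opening at its end, in the units of the state.
- env.get_obs(): the state, without advancing time (a new reading comes with each control period).
- env.snapshot(name): name is "scene" or "top" or "wrist"; returns a dict with "image" (384x512x3 uint8, red, green, blue), "range_z" (384x512 float32, m along the optical axis (not along the pixel's ray), 0 where there is no reading), "K" (3x3 intrinsics, pixels), "world_to_cam" (4x4, takes a point from world to camera coordinates); the wrist camera has in their place "mount" (4x4, takes a point from camera to tool coordinates, whose origin is the TCP and whose axes are the tool frame's). Camera axes: x right, y down, z forward; pixel columns grow to the right and rows downward; lengths in m; the calibration is good to about 2 mm. A picture is of the moment at which its call begins: read the wrist's pose just before it.
- env.job_done(): hands the job in, once; it reports no verdict.
The state is a dict: "time_s": time; "joint_positions": joint angles; "dq": joint speeds; "effort": joint torques, N m; "ee_pos": TCP position; "tool_rot": TCP orientation; "force": force on the tool from outside, world axes, zero at the start; "moment": the same for the moment, N m; "opening": opening from 0.0 (shut) to 1.0 (fully open).
Only numpy, scipy, OpenCV 4.12 (cv2) and the standard library are available. Lean on these libraries where they do the work, as an engineer would, in place of code of your own. Each camera call takes 0.05 s, during which the arm holds its last target.

## Working session

There is one attempt and no reset: what is moved stays moved. The work goes in short steps, Python scripts to look and compute and a shell command to move; the robot and the scene stay as the last step left them, time stands still between calls to the robot, and variables do not carry over. Pictures are saved under pics/ and viewed, and the job is handed in when it is done.

```bash
ls; mkdir -p pics
python3 - <<'E'
from bench import env
import cv2
o=env.get_obs()
for k in o: print(k,o[k])
for n in("scene","top","wrist"):
    s=env.snapshot(n); cv2.imwrite(f"pics/{n}0.png",s["image"][:,:,::-1])
    print(n,s["K"].tolist(), s.get("world_to_cam",s.get("mount")).tolist())
E
```

```text
pics
time_s 0.0
joint_positions [-1.22478573  0.62934487  0.03843454  1.51833459 -0.02700432  0.99632378
 -0.01997992]
dq [ 0.00103479  0.00090803  0.0009383  -0.00040695  0.00105005 -0.00208082
  0.00203977]
effort [ 7.17264174e-05 -5.49740088e+01  1.14367615e+00 -1.86631769e+01
 -5.21197706e-02  2.38670188e-02  1.87227542e-04]
ee_pos [0.25987707 0.59506339 0.20456551]
tool_rot [-1.37739863 -0.89959342  0.90218416]
force [-0.46256546 -1.35445133  0.84453664]
moment [-0.00717767  0.01446882  0.04753077]
opening 0.9984423167587717
scene [[370.43853106585783, 0.0, 255.76088129045138], [0.0, 370.43853106585783, 197.10022277591364], [0.0, 0.0, 1.0]] [[-0.6524778801436852, 0.7574965693208261, 0.021715510364294744, 0.28602335964429976], [0.5004719250779989, 0.45225037386167577, -0.7382394269819897, -0.27945230897679085], [-0.569034680957079, -0.4708168930796276, -0.674189131519429, 1.687332796363033], [0.0, 0.0, 0.0, 1.0]]
top [[455.79065032016103, 0.0, 251.39774647801445], [0.0, 455.79065032016103, 190.04040922509841], [0.0, 0.0, 1.0]] [[0.029348140921282115, -0.9994493032800725, -0.015484727877561633, 0.08106453628178906], [-0.9959737010127996, -0.027926286612651056, -0.0851851478069643, 0.5832618155498771], [0.0847058056766528, 0.017922407455630153, -0.9962448061574342, 1.239080372127913], [0.0, 0.0, 0.0, 1.0]]
wrist [[289.4520624097418, 0.0, 257.5443401292015], [0.0, 289.4520624097418, 189.4992483984894], [0.0, 0.0, 1.0]] [[0.999998695861233, 0.0008766170224125241, -0.0013563990657829812, 0.0004935231228413439], [0.0015390021429770523, -0.26261226600882615, 0.9649002172318699, -0.17919573490999635], [0.0004896409230776249, -0.9649010463691612, -0.2626132726414659, 0.07566175712836946], [0.0, 0.0, 0.0, 1.0]]
```

View pics/scene0.png

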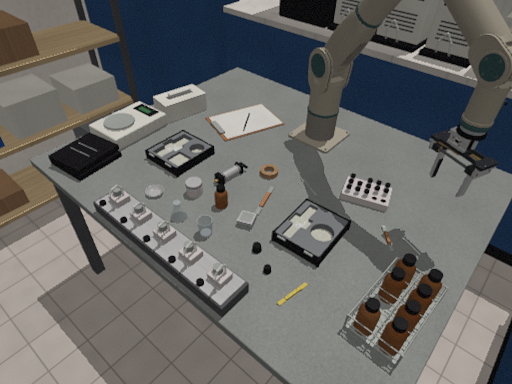

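View pics/top0.png

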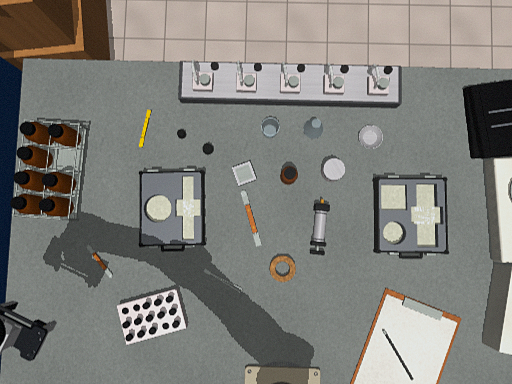

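View pics/wrist0.png

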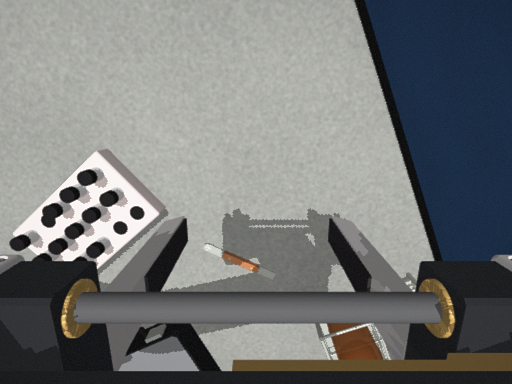

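Run:
```python
import cv2
a=cv2.imread("pics/top0.png"); cv2.imwrite("pics/top0a.png",cv2.resize(a[60:384,20:250],None,fx=2.5,fy=1.85*1.35,interpolation=2)[:600*2][:800])
cv2.imwrite("pics/top0a.png",cv2.resize(a[20:270,250:500],(600,600),interpolation=2))
cv2.imwrite("pics/top0b.png",cv2.resize(a[20:270,0:250],(600,600),interpolation=2))
```

```text
(no output)
```

View pics/top0a.png

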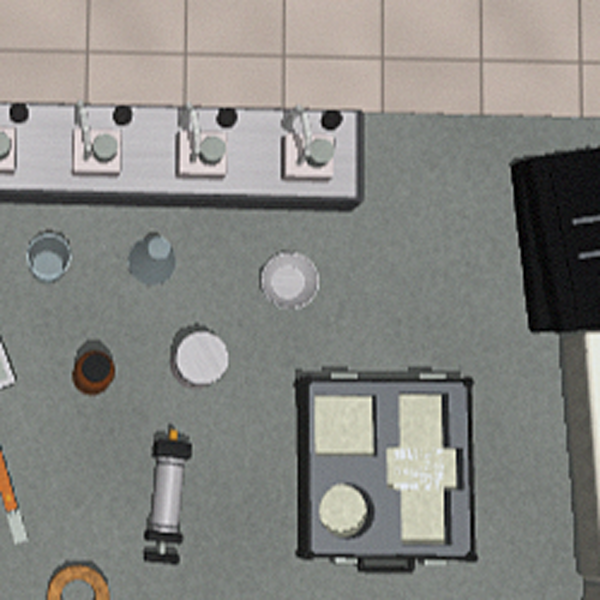

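View pics/top0b.png

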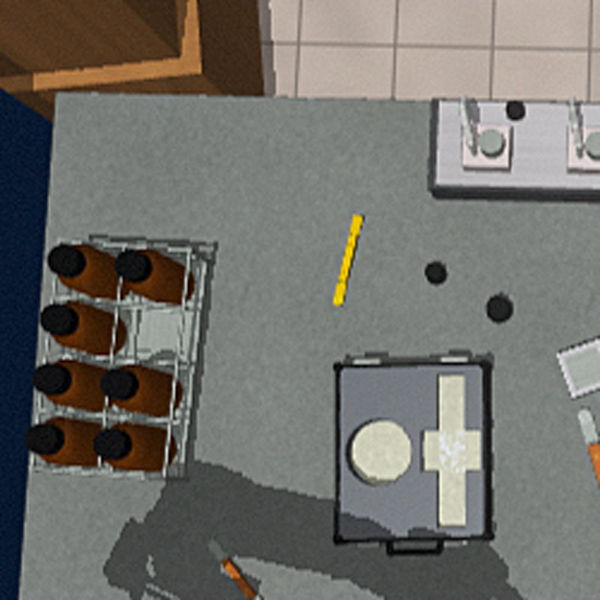

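```bash
cat > h.py <<'E'
from bench import env
import numpy as np, cv2
from scipy.spatial.transform import Rotation as R
def T_wc(s):
    if "world_to_cam" in s: return np.linalg.inv(s["world_to_cam"])
def wristT(o,s):
    T=np.eye(4);T[:3,:3]=R.from_rotvec(o["tool_rot"]).as_matrix();T[:3,3]=o["ee_pos"]
    return T@s["mount"]
def plane(s,T,uv,z):
    uv=np.atleast_2d(uv).astype(float)
    d=np.c_[uv,np.ones(len(uv))]@np.linalg.inv(s["K"]).T@T[:3,:3].T
    c=T[:3,3]; return c+d*((z-c[2])/d[:,2])[:,None]
def cloud(s,T):
    z=s["range_z"];v,u=np.indices(z.shape)
    p=np.stack([(u-s["K"][0,2])/s["K"][0,0]*z,(v-s["K"][1,2])/s["K"][1,1]*z,z],-1)
    w=p@T[:3,:3].T+T[:3,3]; w[z==0]=np.nan
    return w
E
python3 - <<'E'
from h import *
s=env.snapshot("top");T=T_wc(s);w=cloud(s,T)
np.save("cl.npy",w)
for n,(u,v) in dict(gcase=(172,207),gfoam=(155,180),pcase=(411,215),bottle=(289,171),jar=(333,169),tin=(244,173),pump=(320,222),spat=(250,217),beaker=(270,126),flask=(314,127),tape=(283,258),petri=(371,136),bench=(450,280),cap1=(182,133),cap2=(208,148)).items():
    print(n,w[v,u].round(3),plane(s,T,(u,v),0)[0].round(3))
E
```

```text
gcase [0.527 0.314 0.038] [0.528 0.321 0.   ]
gfoam [0.6   0.365 0.034] [0.604 0.373 0.   ]
pcase [ 0.524 -0.344  0.02 ] [ 0.525 -0.351  0.   ]
bottle [ 0.629 -0.001  0.087] [ 0.64  -0.007  0.   ]
jar [ 0.642 -0.123  0.049] [ 0.649 -0.131  0.   ]
tin [0.628 0.12  0.027] [0.631 0.121 0.   ]
pump [ 0.498 -0.093  0.029] [ 0.498 -0.097  0.   ]
spat [0.506 0.1   0.014] [0.507 0.1   0.   ]
beaker [0.766 0.051 0.008] [0.768 0.05  0.   ]
flask [ 0.754 -0.068  0.066] [ 0.769 -0.075  0.   ]
tape [0.396 0.006 0.021] [0.395 0.004 0.   ]
petri [ 0.747 -0.238 -0.002] [ 0.747 -0.238  0.   ]
bench [ 0.348 -0.459 -0.003] [ 0.349 -0.458  0.   ]
cap1 [0.737 0.298 0.023] [0.741 0.302 0.   ]
cap2 [0.695 0.222 0.029] [0.7   0.226 0.   ]
```

```bash
cat > m.py <<'E'
from h import *
o=env.get_obs(); print("toolR\n",R.from_rotvec(o["tool_rot"]).as_matrix().round(3))
s=env.snapshot("top");T=T_wc(s);w=cloud(s,T);im=s["image"]
hsv=cv2.cvtColor(im,cv2.COLOR_RGB2HSV)
def box(c,r,z0,z1):
    return (abs(w[...,0]-c[0])<r)&(abs(w[...,1]-c[1])<r)&(w[...,2]>z0)&(w[...,2]<z1)
def rep(n,m,z):
    m=m.astype(np.uint8);k,l,st,_=cv2.connectedComponentsWithStats(m,connectivity=8)
    i=1+np.argmax(st[1:,4]); v,u=np.nonzero(l==i)
    P=plane(s,T,np.c_[u,v],z)[:,:2].astype(np.float32)
    r=cv2.minAreaRect(P); e=r
    print(n,len(u),"mean",P.mean(0).round(4),"rect",np.round(r[0],4),np.round(r[1],4),"ang",round(r[2],1),"zmed",np.round(np.median(w[v,u,2]),4))
rep("bottle cap",box((.63,0),.05,.075,.11),.09)
rep("jar",box((.64,-.123),.06,.04,.07),.054)
rep("tin",box((.628,.12),.06,.012,.05),.028)
rep("pump",box((.5,-.09),.11,.01,.06),.036)
sp=(hsv[...,0]<18)&(hsv[...,1]>130)&(hsv[...,2]>90)
rep("spat handle",sp&box((.506,.1),.12,-.02,.05),.014)
rep("small handle",sp&box((.39,.5),.12,-.02,.05),.01)
white=(im.min(-1)>150)
for n,c in dict(g=(.525,.32),p=(.52,-.345)).items():
    m=white&box(c,.1,-.01,.06)
    k,l,st,_=cv2.connectedComponentsWithStats(m.astype(np.uint8))
    for i in range(1,k):
        if st[i,4]>80:
            v,u=np.nonzero(l==i);zz=np.median(w[v,u,2])
            P=plane(s,T,np.c_[u,v],zz+.002)[:,:2].astype(np.float32);r=cv2.minAreaRect(P)
            print(n,"cut",len(u),np.round(r[0],4),np.round(r[1],4),round(r[2],1),"z",zz.round(4))
    # case outline : anything above 25mm
    m=box(c,.14,.02,.06);rep(n+" case",m,.040)
E
python3 m.py
```

```text
toolR
 [[ 0.4   -0.    -0.916]
 [ 0.916 -0.001  0.4  ]
 [-0.001 -1.    -0.   ]]
bottle cap 114 mean [ 0.6221 -0.0028] rect [ 0.6218 -0.0026] [0.0293 0.029 ] ang 1.3 zmed 0.0897
jar 391 mean [ 0.6405 -0.1238] rect [ 0.6405 -0.1239] [0.0574 0.0571] ang 1.5 zmed 0.0534
tin 381 mean [0.6256 0.1201] rect [0.6258 0.1202] [0.055  0.0537] ang 22.1 zmed 0.0283
pump 637 mean [ 0.4835 -0.0905] rect [ 0.4837 -0.091 ] [0.0421 0.1494] ang 85.2 zmed 0.0338
spat handle 129 mean [0.503  0.0979] rect [0.5031 0.0979] [0.0776 0.013 ] ang 17.7 zmed 0.0134
small handle 58 mean [0.3725 0.5177] rect [0.3724 0.5179] [0.0539 0.0092] ang 38.2 zmed 0.0089
g cut 873 [0.5276 0.2717] [0.1691 0.0611] 2.2 z 0.026
g cut 472 [0.5253 0.3562] [0.0643 0.0649] 1.7 z 0.0138
g case 4371 mean [0.5218 0.3102] rect [0.5194 0.3155] [0.2253 0.1799] ang 2.2 zmed 0.0368
p cut 563 [ 0.5736 -0.2916] [0.0635 0.0656] 1.6 z 0.0263
p cut 1239 [ 0.5274 -0.3827] [0.0768 0.1638] 90.0 z 0.0181
p cut 285 [ 0.4775 -0.2948] [0.0486 0.0521] 59.6 z 0.0102
p case 3947 mean [ 0.5255 -0.33  ] rect [ 0.52  -0.337] [0.225  0.1959] ang 1.2 zmed 0.0369
```

```bash
cat > c.py <<'E'
from h import *
s=env.snapshot("top");T=T_wc(s);w=cloud(s,T);im=s["image"].astype(int)
for n,c in dict(g=(.522,.315),p=(.522,-.335)).items():
    roi=(abs(w[...,0]-c[0])<.13)&(abs(w[...,1]-c[1])<.13)
    foam=roi&(im.min(-1)>60)&(im.max(-1)<150)&(w[...,2]>.031)&(w[...,2]<.046)
    m=cv2.morphologyEx(foam.astype(np.uint8)*255,cv2.MORPH_OPEN,np.ones((2,2)))
    if 1: cv2.imwrite(f"pics/foam_{n}_{int(env.get_obs()['time_s']*100)}.png",cv2.resize(m[120:270,120:470],None,fx=2,fy=2))
    cs,h=cv2.findContours(m,cv2.RETR_CCOMP,cv2.CHAIN_APPROX_NONE)
    for k,q in zip(cs,h[0]):
        if cv2.contourArea(k)<150: continue
        P=plane(s,T,k[:,0],.038)[:,:2].astype(np.float32);r=cv2.minAreaRect(P)
        print(n,"hole" if q[3]>=0 else "outer",np.round(r[0],4),np.round(r[1],4),round(r[2],1),"circ",np.round(np.r_[cv2.minEnclosingCircle(P)[0],cv2.minEnclosingCircle(P)[1]],4))
E
python3 c.py; ls pics
```

```text
g outer [0.4657 0.251 ] [0.076  0.0437] 2.2 circ [0.4672 0.2511 0.0427]
g outer [0.5234 0.3137] [0.195 0.164] 1.7 circ [0.5234 0.3137 0.1234]
g hole [0.5197 0.3503] [0.0785 0.079 ] 47.2 circ [0.52   0.3501 0.042 ]
p outer [ 0.522  -0.3429] [0.1969 0.1791] 1.0 circ [ 0.5235 -0.341   0.1297]
p hole [ 0.4712 -0.2953] [0.0657 0.0636] 52.3 circ [ 0.4716 -0.2975  0.0354]
p hole [ 0.5678 -0.2937] [0.0748 0.0735] 0.3 circ [ 0.5685 -0.294   0.05  ]
foam_g_30.png
foam_p_30.png
scene0.png
top0.png
top0a.png
top0b.png
wrist0.png
```

```bash
cat > k.py <<'E'
# usage: k.py x y z azimuth_deg : how far to go from the present tool pose
from h import *
import sys
x,y,z,a=map(float,sys.argv[1:5])
o=env.get_obs();M=R.from_rotvec(o["tool_rot"]).as_matrix()
a=np.radians(a)
G=np.array([[np.cos(a),np.sin(a),0],[0,0,-1],[np.sin(a),-np.cos(a),0]]).T
G[:,2]=np.cross(G[:,0],G[:,1])
d=M.T@(np.array([x,y,z])-o["ee_pos"])
print("t",round(o["time_s"],2),"pos",o["ee_pos"].round(4),"az",np.degrees(np.arctan2(M[1,0],M[0,0])).round(1),"tiltcheck",M[2,1].round(4),"F",np.round(o["force"],1),"open",round(o["opening"],3),"q",o["joint_positions"].round(2))
print("shift",d.round(4),"turn",R.from_matrix(M.T@G).as_rotvec().round(4))
E
python3 k.py .503 .098 .12 107.7
```

```text
t 0.3 pos [0.26   0.5955 0.2052] az 66.4 tiltcheck -1.0 F [ 0.5 -0.4  0.8] open 1.002 q [-1.22  0.63  0.04  1.52 -0.03  1.   -0.02]
shift [-0.3586  0.0854 -0.4218] turn [-3.000e-04 -7.208e-01 -6.000e-04]
```

```bash
python3 -m jog '[[[-0.03,0,-0.035,0,-0.06,0,0],[-0.06,0,-0.07,0,-0.12,0,0],[-0.1,0,-0.115,0,-0.2,0,0],[-0.14,0,-0.165,0,-0.28,0,0],[-0.18,0,-0.21,0,-0.36,0,-0.1],[-0.22,0,-0.26,0,-0.44,0,-0.1],[-0.26,0.02,-0.305,0,-0.52,0,-0.1],[-0.3,0.04,-0.35,0,-0.6,0,-0.1],[-0.335,0.06,-0.39,0,-0.67,0,-0.1],[-0.355,0.08,-0.42,0,-0.721,0,-0.1],[-0.3586,0.0854,-0.4218,0,-0.721,0,-0.1],[-0.3586,0.0854,-0.4218,0,-0.721,0,-0.1]]]' 20; python3 k.py .503 .098 .003 107.7
python3 - <<'E'
from h import *
o=env.get_obs();s=env.snapshot("wrist");im=s["image"];cv2.imwrite("pics/w1.png",im[:,:,::-1])
T=wristT(o,s);hsv=cv2.cvtColor(im,cv2.COLOR_RGB2HSV)
m=((hsv[...,0]<18)&(hsv[...,1]>130)&(hsv[...,2]>90)).astype(np.uint8)
k,l,st,_=cv2.connectedComponentsWithStats(m)
for i in range(1,k):
    if st[i,4]>100:
        v,u=np.nonzero(l==i);P=plane(s,T,np.c_[u,v],.014)[:,:2].astype(np.float32);r=cv2.minAreaRect(P);print(st[i],np.round(r[0],4),np.round(r[1],4),r[2])
E
```

```text
time_s: 1.8
ee_pos: [0.5025, 0.0989, 0.1199]
tool_rot: [-1.046, -1.432, 1.433]
force: [0.3, 0.3, -0.1]
opening: 0.45
t 1.8 pos [0.5025 0.0989 0.1199] az 107.7 tiltcheck -1.0 F [ 0.3  0.3 -0.1] open 0.45 q [-0.16  0.56 -0.13  1.98  0.12  0.61  1.51]
shift [-0.0011  0.1169 -0.0003] turn [-0.0009 -0.0001  0.0008]
[250 149  13  76 300] [0.5029 0.0972] [0.079  0.0126] 17.335716247558594
[109 241  49  20 680] [ 0.6108 -0.0094] [0.0226 0.0529] 17.766565322875977
```

View pics/w1.png

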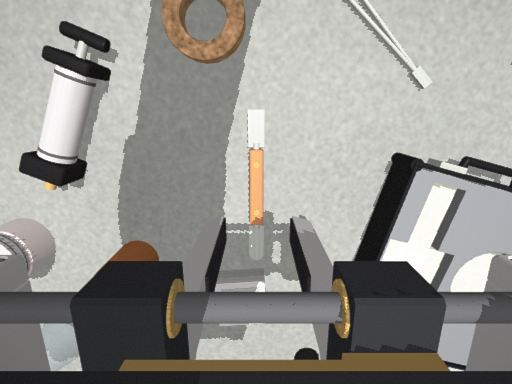

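The wrist view shows the orange spatula handle (257,187) centred between the fingers, and both views agree to 1 mm. Next: descend and grip.

```bash
python3 -m jog '[[[-0.001,0.03,0,0,0,0,-0.3],[-0.001,0.065,0,0,0,0,-0.3],[-0.001,0.09,0,0,0,0,-0.3],[-0.001,0.105,0,0,0,0,-0.3],[-0.001,0.115,0,0,0,0,-0.3],[-0.001,0.115,0,0,0,0,-1],[-0.001,0.115,0,0,0,0,-1],[-0.001,0.115,0,0,0,0,-1],[-0.001,0.115,0,0,0,0,-1],[-0.001,0.1,0,0,0,0,-1],[-0.001,0.07,0,0,0,0,-1],[-0.001,0.035,0,0,0,0,-1]]]' 20; python3 k.py .524 .268 .09 91.8
```

```text
time_s: 3.35
ee_pos: [0.5029, 0.097, 0.0863]
tool_rot: [-1.046, -1.432, 1.434]
force: [0.6, -0.4, -0.5]
opening: 0.147
t 3.35 pos [0.5029 0.097  0.0863] az 107.7 tiltcheck -1.0 F [ 0.6 -0.4 -0.5] open 0.147 q [-0.17  0.61 -0.12  2.01  0.14  0.53  1.5 ]
shift [ 0.1565 -0.0038 -0.0721] turn [-1.000e-03  2.777e-01 -1.000e-04]
```

```bash
python3 -m jog '[[[0.03,0,-0.014,0,0.05,0,-1],[0.065,0,-0.03,0,0.11,0,-1],[0.1,0,-0.046,0,0.18,0,-1],[0.13,0,-0.06,0,0.23,0,-1],[0.15,0,-0.069,0,0.265,0,-1],[0.1565,0,-0.072,0,0.278,0,-1],[0.1565,0,-0.072,0,0.278,0,-1],[0.1565,0,-0.072,0,0.278,0,-1]]]'; python3 k.py .524 .268 .032 91.8
python3 - <<'E'
from h import *
o=env.get_obs();s=env.snapshot("wrist");im=s["image"];cv2.imwrite("pics/w2.png",im[:,:,::-1])
E
```

```text
time_s: 4.35
ee_pos: [0.5245, 0.2665, 0.0852]
tool_rot: [-1.195, -1.23, 1.232]
force: [-0.5, 0.2, -0.3]
opening: 0.147
t 4.35 pos [0.5245 0.2665 0.0852] az 91.7 tiltcheck -1.0 F [-0.5  0.2 -0.3] open 0.147 q [-0.51  0.69 -0.01  1.8   0.01  0.65  1.07]
shift [0.0015 0.0532 0.0004] turn [-0.0004 -0.0016 -0.001 ]
```

View pics/w2.png

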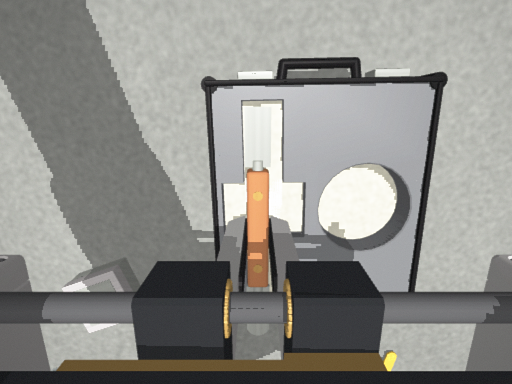

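Run:
```python
from h import *
o=env.get_obs();s=env.snapshot("wrist")
T=wristT(o,s)
print(plane(s,T,[(243,110),(283,110),(224,205),(303,205),(263,100)],.038).round(4))
```

```text
[[0.4487 0.2533 0.038 ]
 [0.4478 0.2834 0.038 ]
 [0.5245 0.2389 0.038 ]
 [0.5225 0.3038 0.038 ]
 [0.441  0.2681 0.038 ]]
```

Run:
```python
from h import *
o=env.get_obs();s=env.snapshot("wrist");T=wristT(o,s);im=s["image"].astype(int)
print([ (v,im[v,246:252].mean().round()) for v in range(94,108)], [ (v,im[v,272:280].mean().round()) for v in range(94,108)])
print([ (v,im[v,300:330].mean().round()) for v in range(72,92)])
w=cloud(s,T); print(w[90,310],w[96,262],w[120,275], w[84:100:2,262,2].round(3))
print(plane(s,T,[(262,99),(262,100),(262,101)],.038),plane(s,T,[(315,78)],.042))
# finger-slot edges (48 long): rows
print([ (v,im[v,228:240].mean().round()) for v in range(176,190)])
print(plane(s,T,[(234,182),(295,182)],.038))
t=env.snapshot("top");cv2.imwrite("pics/top2.png",cv2.resize(t["image"][150:270,110:230,::-1],(600,600)))
```

```text
[(94, np.float64(198.0)), (95, np.float64(198.0)), (96, np.float64(198.0)), (97, np.float64(199.0)), (98, np.float64(198.0)), (99, np.float64(165.0)), (100, np.float64(111.0)), (101, np.float64(180.0)), (102, np.float64(184.0)), (103, np.float64(181.0)), (104, np.float64(177.0)), (105, np.float64(190.0)), (106, np.float64(250.0)), (107, np.float64(242.0))] [(94, np.float64(199.0)), (95, np.float64(198.0)), (96, np.float64(198.0)), (97, np.float64(199.0)), (98, np.float64(195.0)), (99, np.float64(119.0)), (100, np.float64(146.0)), (101, np.float64(177.0)), (102, np.float64(177.0)), (103, np.float64(192.0)), (104, np.float64(253.0)), (105, np.float64(252.0)), (106, np.float64(251.0)), (107, np.float64(251.0))]
[(72, np.float64(116.0)), (73, np.float64(117.0)), (74, np.float64(118.0)), (75, np.float64(119.0)), (76, np.float64(119.0)), (77, np.float64(114.0)), (78, np.float64(57.0)), (79, np.float64(57.0)), (80, np.float64(58.0)), (81, np.float64(49.0)), (82, np.float64(36.0)), (83, np.float64(35.0)), (84, np.float64(107.0)), (85, np.float64(183.0)), (86, np.float64(187.0)), (87, np.floa
[... 151 characters left out ...]
43821278 0.26746409 0.03749427] [0.45568747 0.27869733 0.02464302] [0.042 0.038 0.039 0.038 0.039 0.038 0.037 0.037]
[[0.44037082 0.26753186 0.038     ]
 [0.44108451 0.26755631 0.038     ]
 [0.44179943 0.2675808  0.038     ]] [[0.4249348  0.30515628 0.042     ]]
[(176, np.float64(176.0)), (177, np.float64(176.0)), (178, np.float64(176.0)), (179, np.float64(176.0)), (180, np.float64(176.0)), (181, np.float64(176.0)), (182, np.float64(173.0)), (183, np.float64(191.0)), (184, np.float64(251.0)), (185, np.float64(249.0)), (186, np.float64(249.0)), (187, np.float64(248.0)), (188, np.float64(249.0)), (189, np.float64(249.0))]
[[0.50481915 0.24719117 0.038     ]
 [0.50330432 0.29624698 0.038     ]]
```

View pics/top2.png

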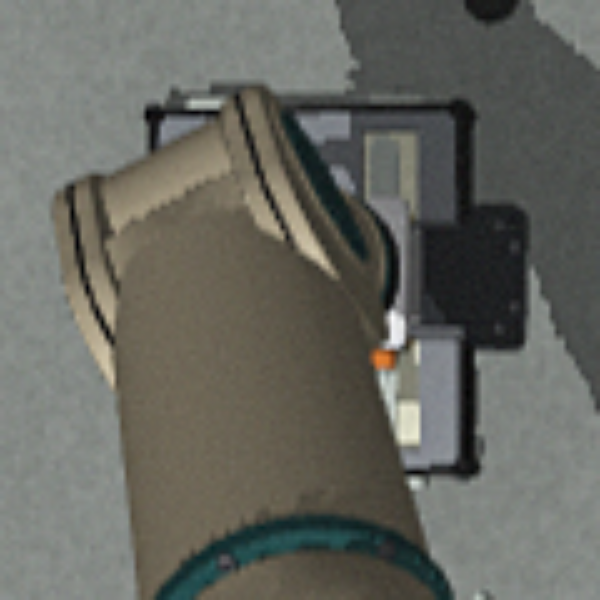

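```bash
python3 k.py .526 .270 .048 92; python3 -m jog '[[[0.002,0.01,-0.001,0,0,0,-1],[0.004,0.024,-0.001,0,-0.004,0,-1],[0.004,0.034,-0.001,0,-0.006,0,-1],[0.004,0.037,-0.001,0,-0.006,0,-1],[0.004,0.037,-0.001,0,-0.006,0,-1]]]'; python3 k.py .526 .270 .031 92
python3 - <<'E'
from h import *
o=env.get_obs();s=env.snapshot("wrist");im=s["image"];cv2.imwrite("pics/w3.png",cv2.resize(im[60:300,180:340,::-1],(533,800)[::1]) [:600])
T=wristT(o,s);w=cloud(s,T)
for v in range(96,130,2): print(v,im[v,254:272:3].tolist()[2],w[v,258:268:3,2].round(3),w[v,262,0].round(4))
E
```

```text
t 4.55 pos [0.5245 0.2673 0.0851] az 91.7 tiltcheck -1.0 F [-0.7 -0.6 -1. ] open 0.145 q [-0.51  0.69 -0.01  1.8   0.01  0.65  1.07]
shift [ 0.0026  0.0371 -0.0016] turn [-0.0002 -0.0048 -0.0003]
time_s: 5.18
ee_pos: [0.5251, 0.2722, 0.0477]
tool_rot: [-1.191, -1.236, 1.237]
force: [-0.0, -0.3, -0.2]
opening: 0.148
t 5.17 pos [0.5251 0.2722 0.0477] az 92.1 tiltcheck -1.0 F [-0.  -0.3 -0.2] open 0.148 q [-0.52  0.75 -0.01  1.81  0.01  0.58  1.07]
shift [-0.0022  0.0167 -0.0008] turn [-0.0006  0.0022 -0.0003]
96 [87, 87, 87] [0.028 0.027 0.027 0.026] 0.4401
98 [166, 163, 148] [0.027 0.026 0.027   nan] 0.4413
100 [176, 172, 156] [0.027 0.027 0.027 0.027] 0.4425
102 [247, 246, 235] [0.026 0.027 0.027 0.026] 0.4439
104 [247, 246, 235] [0.026 0.026 0.025 0.024] 0.4451
106 [245, 244, 234] [0.026 0.027 0.026 0.026] 0.4464
108 [229, 231, 226] [0.05  0.05  0.051 0.05 ] 0.4479
110 [231, 232, 227] [0.051 0.05  0.05  0.05 ] 0.4491
112 [230, 232, 227] [0.051 0.051 0.051 0.049] 0.4502
114 [229, 231, 225] [0.05  0.05  0.051 0.05 ] 0.4513
116 [227, 229, 224] [0.05  0.051 0.052 0.051] 0.4525
118 [227, 229, 224] [0.051 0.051 0.051 0.05 ] 0.4536
120 [226, 229, 223] [0.049 0.05  0.05  0.049] 0.4547
122 [225, 228, 222] [0.051 0.051 0.05  0.049] 0.456
124 [225, 227, 222] [0.051 0.052 0.05  0.05 ] 0.4571
126 [225, 228, 222] [0.051 0.051 0.051 0.051] 0.4582
128 [225, 227, 221] [0.05  0.049 0.051 0.051] 0.4594
```

View pics/w3.png

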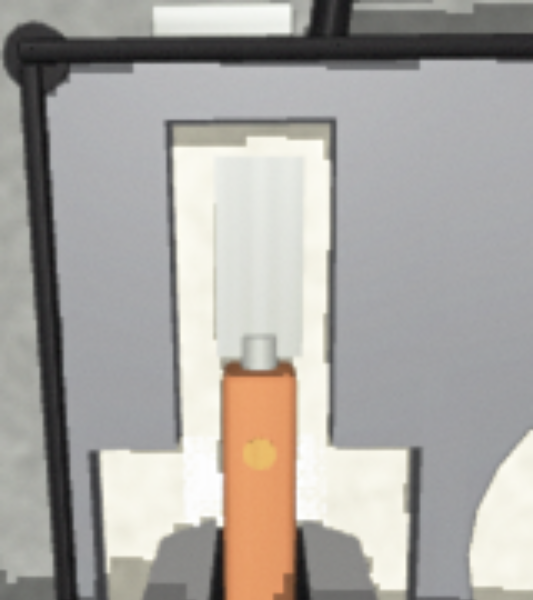

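```bash
python3 -m jog '[[[-0.002,0.003,0.0024,0,0,0,-1],[-0.0022,0.008,0.0024,0,0,0,-1],[-0.0022,0.013,0.0024,0,0,0,-1],[-0.0022,0.0162,0.0024,0,0,0,-1],[-0.0022,0.0162,0.0024,0,0,0,-1],[-0.0022,0.0162,0.0024,0,0,0,-0.36],[-0.0022,0.0162,0.0024,0,0,0,-0.36],[-0.0022,0.0162,0.0024,0,0,0,-0.36],[-0.0022,0,0.0024,0,0,0,-0.36],[-0.0022,-0.04,0.0024,0,0,0,-0.36],[-0.0022,-0.075,0.0024,0,0,0,-0.36]]]'
python3 - <<'E'
from h import *
o=env.get_obs();s=env.snapshot("wrist");im=s["image"];cv2.imwrite("pics/w4.png",im[:,:,::-1])
E
python3 k.py .6405 -.124 .03 90
```

```text
time_s: 6.6
ee_pos: [0.5233, 0.2701, 0.1253]
tool_rot: [-1.192, -1.237, 1.236]
force: [0.5, -0.2, 0.3]
opening: 0.324
t 6.65 pos [0.5259 0.2716 0.1298] az 92.1 tiltcheck -1.0 F [ 0.5 -0.3  1.6] open 0.317 q [-0.52  0.63 -0.01  1.77  0.01  0.73  1.07]
shift [-0.3999  0.099  -0.0992] turn [0.0076 0.0369 0.0042]
```

View pics/w4.png

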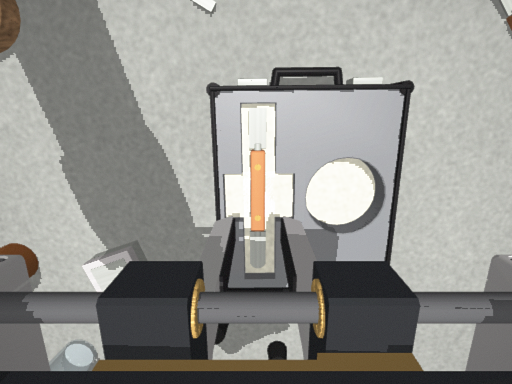

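```bash
python3 -m jog '[[[-0.03,-0.01,-0.008,0,0,0,0],[-0.08,-0.015,-0.02,0,0.01,0,0.5],[-0.13,-0.015,-0.033,0,0.01,0,1],[-0.185,-0.015,-0.046,0,0.02,0,1],[-0.24,-0.015,-0.06,0,0.02,0,1],[-0.295,-0.015,-0.074,0,0.03,0,1],[-0.345,-0.015,-0.086,0,0.03,0,1],[-0.38,-0.015,-0.095,0,0.037,0,1],[-0.398,-0.01,-0.099,0,0.037,0,1],[-0.4,-0.005,-0.1,0,0.037,0,1],[-0.4,-0.005,-0.1,0,0.037,0,1]]]' 25
python3 - <<'E'
from h import *
o=env.get_obs();s=env.snapshot("wrist");im=s["image"];cv2.imwrite("pics/w5.png",im[:,:,::-1])
E
python3 k.py .6405 -.124 .032 90; python3 m.py | grep -v toolR
```

```text
time_s: 8.02
ee_pos: [0.6372, -0.1236, 0.1274]
tool_rot: [-1.206, -1.211, 1.21]
force: [1.1, 0.4, -0.1]
opening: 0.996
t 8.07 pos [ 0.6374 -0.1233  0.1277] az 90.2 tiltcheck -1.0 F [-0.4  0.2 -0.3] open 0.997 q [ 0.17  0.71 -0.04  1.59  0.03  0.84  1.69]
shift [-0.0008  0.0957 -0.0032] turn [-0.0011  0.0029  0.0017]
 [[-0.003 -0.001 -1.   ]
 [ 1.     0.002 -0.003]
 [ 0.002 -1.     0.001]]
bottle cap 110 mean [ 0.6225 -0.0029] rect [ 0.6218 -0.0026] [0.0292 0.029 ] ang 1.3 zmed 0.0895
jar 120 mean [ 0.6227 -0.125 ] rect [ 0.6214 -0.1256] [0.0191 0.0488] ang 1.6 zmed 0.053
tin 380 mean [0.6258 0.1202] rect [0.6258 0.1202] [0.0548 0.0538] ang 21.7 zmed 0.0282
pump 638 mean [ 0.4835 -0.0905] rect [ 0.4837 -0.0909] [0.0421 0.1494] ang 85.0 zmed 0.034
spat handle 85 mean [0.3933 0.0078] rect [0.3939 0.0076] [0.0552 0.0157] ang 88.8 zmed 0.0215
small handle 66 mean [0.3726 0.5175] rect [0.3723 0.5175] [0.0545 0.0094] ang 40.0 zmed 0.0078
g cut 668 [0.5289 0.2715] [0.1716 0.0665] 2.2 z 0.0271
g cut 479 [0.5268 0.3548] [0.0671 0.0675] 1.7 z 0.0141
g case 4389 mean [0.5215 0.3103] rect [0.5194 0.3155] [0.2253 0.1799] ang 2.2 zmed 0.0371
p cut 1024 [ 0.5277 -0.3896] [0.0631 0.1632] 89.9 z 0.0179
p case 1239 mean [ 0.5379 -0.404 ] rect [ 0.5245 -0.3866] [0.2141 0.098 ] ang 1.6 zmed 0.0376
```

View pics/w5.png

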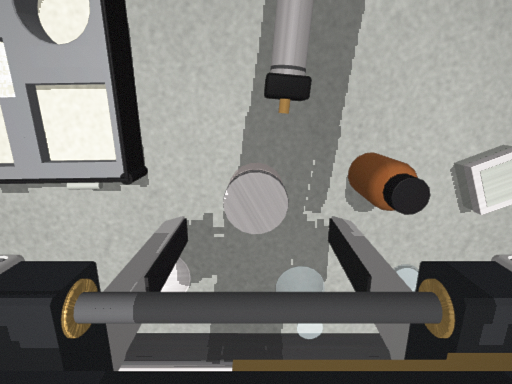

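```bash
python3 c.py | grep '^g'
python3 - <<'E'
from h import *
o=env.get_obs();s=env.snapshot("wrist");T=wristT(o,s)
print("jar",plane(s,T,[(255,202),(223,202),(287,202)],.054))
w=cloud(s,T);m=(abs(w[...,2]-.054)<.006)&(np.hypot(w[...,0]-.64,w[...,1]+.124)<.05);P=w[m][:,:2].astype(np.float32)
print(cv2.minEnclosingCircle(P),P.mean(0))
s=env.snapshot("top");T=T_wc(s);hsv=cv2.cvtColor(s["image"],cv2.COLOR_RGB2HSV)
w=cloud(s,T)
m=(hsv[...,0]<18)&(hsv[...,1]>130)&(hsv[...,2]>90)&(w[...,1]>.22)&(w[...,1]<.32)
v,u=np.nonzero(m);P=plane(s,T,np.c_[u,v],.040)[:,:2].astype(np.float32);print("spat",cv2.minAreaRect(P),np.median(w[m][:,2]))
E
```

```text
g outer [0.5227 0.3137] [0.1972 0.1657] 2.9 circ [0.5232 0.3139 0.1237]
jar [[ 0.64293389 -0.12614134  0.054     ]
 [ 0.64303975 -0.15550812  0.054     ]
 [ 0.64282806 -0.09678112  0.054     ]]
((0.6436915993690491, -0.12573859095573425), 0.030508948490023613) [ 0.6423917  -0.12547483]
spat ((0.5212919116020203, 0.26952627301216125), (0.07939550280570984, 0.011006181128323078), 2.3410120010375977) 0.03939865277260135
```

```bash
python3 -m jog '[[[-0.001,0.02,-0.004,0,0,0,1],[-0.001,0.05,-0.004,0,0,0,1],[-0.001,0.075,-0.004,0,0,0,1],[-0.001,0.09,-0.004,0,0,0,1],[-0.001,0.0955,-0.004,0,0,0,1],[-0.001,0.0955,-0.004,0,0,0,0],[-0.001,0.0955,-0.004,0,0,0,0],[-0.001,0.0955,-0.004,0,0,0,0],[-0.001,0.0955,-0.004,0,0,0,0],[-0.001,0.0955,-0.004,0,0,0,0]]]' 25;  python3 k.py .5212 .3515 .12 90
```

```text
time_s: 9.52
ee_pos: [0.6422, -0.1268, 0.0332]
tool_rot: [-1.21, -1.21, 1.209]
force: [-0.2, 0.3, 4.8]
opening: 0.634
t 9.53 pos [ 0.6422 -0.1268  0.0332] az 90.0 tiltcheck -1.0 F [-0.2  0.3  4.8] open 0.634 q [ 0.17  0.84 -0.03  1.63  0.04  0.67  1.69]
shift [ 0.4784 -0.0868  0.1208] turn [0.0009 0.0002 0.0001]
```

```bash
python3 -m jog '[[[0,-0.02,0,0,0,0,-0.3],[0,-0.055,0,0,0,0,-0.3],[0,-0.1,0,0,0,0,-0.3],[0.01,-0.13,0.002,0,0,0,-0.3],[0.04,-0.135,0.01,0,0,0,-0.3],[0.08,-0.135,0.02,0,0,0,-0.3],[0.13,-0.135,0.032,0,0,0,-0.3],[0.18,-0.135,0.045,0,0,0,-0.3],[0.235,-0.135,0.059,0,0,0,-0.3],[0.29,-0.135,0.073,0,0,0,-0.3],[0.34,-0.125,0.086,0,0,0,-0.3],[0.39,-0.11,0.098,0,0,0,-0.3],[0.43,-0.095,0.109,0,-0.01,0,-0.3],[0.46,-0.075,0.116,0,-0.02,0,-0.3],[0.475,-0.06,0.12,0,-0.03,0,-0.3],[0.478,-0.05,0.121,0,-0.03,0,-0.3],[0.478,-0.05,0.121,0,-0.03,0,-0.3]]]' 25;  python3 k.py .5212 .3515 .05 91.8
python3 - <<'E'
from h import *
o=env.get_obs();s=env.snapshot("wrist");im=s["image"];cv2.imwrite("pics/w6.png",im[:,:,::-1])
E
```

```text
time_s: 11.65
ee_pos: [0.521, 0.3491, 0.0821]
tool_rot: [-1.196, -1.229, 1.232]
force: [-0.5, 0.7, -2.0]
opening: 0.634
t 11.65 pos [0.521  0.3491 0.0821] az 91.6 tiltcheck -1.0 F [-0.5  0.7 -2. ] open 0.634 q [-0.62  0.74 -0.02  1.69  0.02  0.71  0.95]
shift [ 0.0025  0.0321 -0.0003] turn [-0.0008 -0.0029 -0.0019]
```

View pics/w6.png

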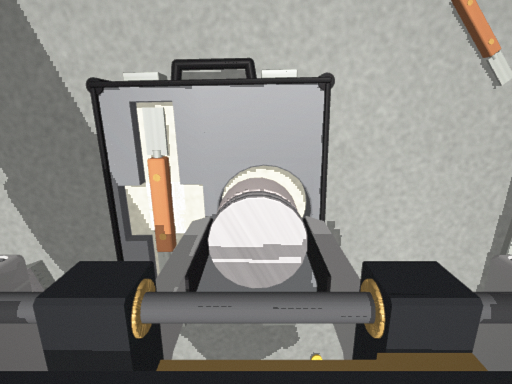

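```bash
python3 -m jog '[[[0.002,0.008,0,0,0,0,-0.3],[0.003,0.018,0,0,0,0,-0.3],[0.003,0.026,0,0,0,0,-0.3],[0.003,0.031,0,0,0,0,-0.3],[0.003,0.0342,0,0,0,0,-0.3],[0.003,0.0342,0,0,0,0,-0.3]]]';  python3 k.py .5212 .3515 .047 91.8
```

```text
time_s: 12.45
ee_pos: [0.5205, 0.3539, 0.0482]
tool_rot: [-1.195, -1.231, 1.232]
force: [-0.4, -0.4, -0.7]
opening: 0.632
t 12.45 pos [0.5205 0.3539 0.0482] az 91.7 tiltcheck -1.0 F [-0.4 -0.4 -0.7] open 0.632 q [-0.63  0.79 -0.02  1.7   0.02  0.65  0.94]
shift [-0.0024  0.0012 -0.0006] turn [-0.0003 -0.0012 -0.0002]
```

```bash
python3 -m jog '[[[-0.001,0.001,0,0,0,0,-0.3],[-0.001,0.001,0,0,0,0,0.6],[-0.001,0.001,0,0,0,0,0.6],[-0.001,0.001,0,0,0,0,0.6],[-0.001,-0.01,0,0,0,0,0.6],[-0.001,-0.04,0,0,0,0,0.6],[-0.001,-0.08,0,0,0,0,0.6],[-0.001,-0.1,0,0,0,0,0.6]]]'
python3 - <<'E'
from h import *
o=env.get_obs();s=env.snapshot("wrist");im=s["image"];cv2.imwrite("pics/w7.png",im[:,:,::-1])
T=wristT(o,s);w=cloud(s,T);m=(w[...,2]>.055)&(w[...,2]<.075)&(np.hypot(w[...,0]-.521,w[...,1]-.352)<.05);P=w[m][:,:2].astype(np.float32)
print(cv2.minEnclosingCircle(P),np.median(w[m][:,2]))
E
python3 k.py .6258 .120 .1 111.7
```

```text
time_s: 13.45
ee_pos: [0.5217, 0.3537, 0.1515]
tool_rot: [-1.196, -1.235, 1.228]
force: [-0.5, 0.5, -0.3]
opening: 0.8
((0.5222198367118835, 0.35274046659469604), 0.030306268483400345) 0.06793575255439999
t 13.5 pos [0.5227 0.3545 0.1536] az 91.7 tiltcheck -1.0 F [0.5 0.2 2. ] open 0.802 q [-0.63  0.65 -0.02  1.63  0.02  0.85  0.95]
shift [-0.2377  0.0531 -0.0957] turn [ 0.0066 -0.3487  0.003 ]
```

View pics/w7.png

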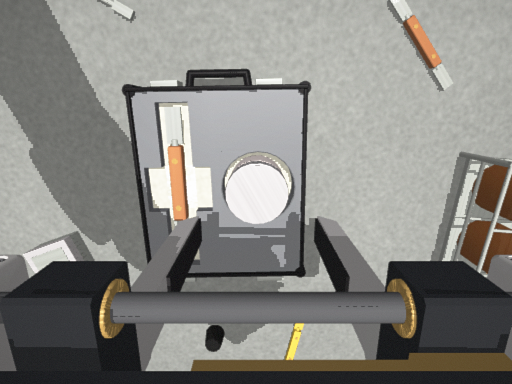

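```bash
python3 -m jog '[[[-0.03,0,-0.012,0,-0.05,0,0.6],[-0.075,0.01,-0.03,0,-0.11,0,1],[-0.12,0.025,-0.048,0,-0.18,0,1],[-0.165,0.04,-0.066,0,-0.25,0,1],[-0.205,0.05,-0.082,0,-0.3,0,1],[-0.23,0.053,-0.092,0,-0.34,0,1],[-0.2375,0.053,-0.0955,0,-0.349,0,1],[-0.2375,0.053,-0.0955,0,-0.349,0,1]]]' 25
python3 - <<'E'
from h import *
o=env.get_obs();s=env.snapshot("wrist");im=s["image"];cv2.imwrite("pics/w8.png",im[:,:,::-1])
T=wristT(o,s);w=cloud(s,T);m=(w[...,2]>.018)&(w[...,2]<.035)&(np.hypot(w[...,0]-.626,w[...,1]-.12)<.05);P=w[m][:,:2].astype(np.float32)
print(cv2.minAreaRect(P),np.median(w[m][:,2]))
E
python3 k.py .6258 .120 .015 112
```

```text
time_s: 14.5
ee_pos: [0.6232, 0.119, 0.0955]
tool_rot: [-1.005, -1.483, 1.482]
force: [-0.2, -0.3, -0.6]
opening: 1.002
((0.6286972165107727, 0.11995242536067963), (0.05451890453696251, 0.054176852107048035), 21.94200897216797) 0.02821631561504495
t 14.55 pos [0.6229 0.1202 0.0956] az 111.8 tiltcheck -1.0 F [ 0.1  0.6 -1. ] open 1.0 q [-0.15  0.74 -0.14  1.66  0.13  0.76  1.6 ]
shift [-0.0013  0.0806 -0.0026] turn [ 0.0004 -0.0039  0.0012]
```

View pics/w8.png

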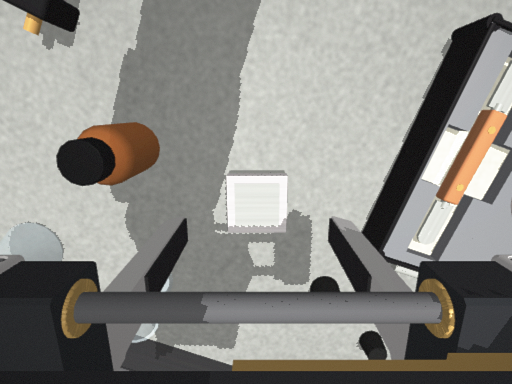

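```bash
python3 -m jog '[[[-0.001,0.02,-0.004,0,0,0,1],[-0.001,0.045,-0.004,0,0,0,1],[-0.001,0.067,-0.004,0,0,0,1],[-0.001,0.079,-0.004,0,0,0,1],[-0.001,0.079,-0.004,0,0,0,0.5],[-0.001,0.079,-0.004,0,0,0,-0.3],[-0.001,0.079,-0.004,0,0,0,-0.3],[-0.001,0.079,-0.004,0,0,0,-0.3],[-0.001,0.079,-0.004,0,0,0,-0.3],[-0.001,0.079,-0.004,0,0,0,-0.3]]]' 25;  python3 k.py .568 -.294 .1 91
```

```text
time_s: 15.8
ee_pos: [0.6277, 0.1191, 0.0169]
tool_rot: [-1.006, -1.483, 1.482]
force: [-0.7, -0.4, 4.4]
opening: 0.571
t 15.8 pos [0.6277 0.1191 0.0169] az 111.7 tiltcheck -1.0 F [-0.7 -0.4  4.4] open 0.571 q [-0.16  0.85 -0.12  1.68  0.15  0.62  1.58]
shift [-0.3617 -0.0832  0.2083] turn [8.000e-04 3.616e-01 1.000e-04]
```

```bash
python3 -m jog '[[[0,-0.02,0,0,0,0,-0.3],[0,-0.06,0,0,0,0,-0.3],[0,-0.105,0,0,0,0,-0.3],[-0.01,-0.13,0.006,0,0.01,0,-0.3],[-0.04,-0.135,0.023,0,0.03,0,-0.3],[-0.08,-0.135,0.046,0,0.07,0,-0.3],[-0.125,-0.135,0.072,0,0.12,0,-0.3],[-0.17,-0.135,0.098,0,0.17,0,-0.3],[-0.215,-0.135,0.124,0,0.22,0,-0.3],[-0.26,-0.13,0.15,0,0.27,0,-0.3],[-0.305,-0.115,0.176,0,0.32,0,-0.3],[-0.34,-0.1,0.196,0,0.35,0,-0.3],[-0.358,-0.08,0.206,0,0.362,0,-0.3],[-0.362,-0.065,0.208,0,0.362,0,-0.3],[-0.362,-0.06,0.208,0,0.362,0,-0.3],[-0.362,-0.06,0.208,0,0.362,0,-0.3]]]' 25;  python3 k.py .568 -.294 .043 91
python3 - <<'E'
from h import *
o=env.get_obs();s=env.snapshot("wrist");im=s["image"];cv2.imwrite("pics/w9.png",im[:,:,::-1])
E
```

```text
time_s: 17.8
ee_pos: [0.5688, -0.2918, 0.0761]
tool_rot: [-1.198, -1.225, 1.223]
force: [0.9, 0.2, -1.4]
opening: 0.57
t 17.8 pos [ 0.5688 -0.2918  0.0761] az 91.2 tiltcheck -1.0 F [ 0.9  0.2 -1.4] open 0.57 q [ 0.47  0.77 -0.07  1.66  0.07  0.72  1.96]
shift [-0.0023  0.0331  0.0009] turn [-0.0002  0.0027  0.0017]
```

View pics/w9.png

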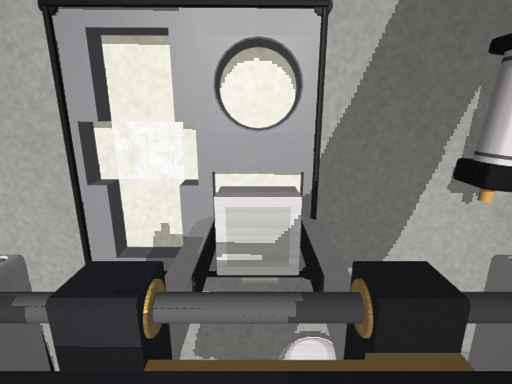

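Run:
```python
from h import *
o=env.get_obs();s=env.snapshot("wrist");T=wristT(o,s)
print("sq near edge",plane(s,T,[(214,172),(303,172)],.038),"round l,r,t,b",plane(s,T,[(216,84),(301,84),(258,38),(258,130)],.038),"slot",plane(s,T,[(86,28),(172,28),(80,123),(197,123),(205,183)],.038))
```

```text
sq near edge [[ 0.53952276 -0.32627295  0.038     ]
 [ 0.5381148  -0.25801717  0.038     ]] round l,r,t,b [[ 0.47579907 -0.32363896  0.038     ]
 [ 0.47457487 -0.26335502  0.038     ]
 [ 0.44559818 -0.294463    0.038     ]
 [ 0.5072132  -0.29318062  0.038     ]] slot [[ 0.44180272 -0.41107257  0.038     ]
 [ 0.44063015 -0.35281461  0.038     ]
 [ 0.5048442  -0.42396777  0.038     ]
 [ 0.50308779 -0.33805054  0.038     ]
 [ 0.54836517 -0.33341473  0.038     ]]
```

```bash
python3 -m jog '[[[-0.001,0.008,0,0,0,0,-0.3],[-0.001,0.018,0,0,0,0,-0.3],[-0.001,0.026,0,0,0,0,-0.3],[-0.001,0.031,0,0,0,0,-0.3],[-0.001,0.0333,0,0,0,0,-0.3],[-0.001,0.0333,0,0,0,0,-0.3]]]';  python3 k.py .569 -.2925 .043 91
```

```text
time_s: 18.65
ee_pos: [0.5683, -0.2953, 0.0432]
tool_rot: [-1.201, -1.222, 1.222]
force: [1.4, -0.8, -1.1]
opening: 0.568
t 18.65 pos [ 0.5683 -0.2953  0.0432] az 91.0 tiltcheck -1.0 F [ 1.4 -0.8 -1.1] open 0.568 q [ 0.48  0.81 -0.07  1.67  0.08  0.66  1.96]
shift [ 0.0028  0.0002 -0.0008] turn [ 0.0003 -0.0003 -0.0001]
```

```bash
python3 -m jog '[[[0.001,0.0005,0,0,0,0,-0.3],[0.001,0.0005,0,0,0,0,0.36],[0.001,0.0005,0,0,0,0,0.36],[0.001,0.0005,0,0,0,0,0.36],[0.001,-0.01,0,0,0,0,0.36],[0.001,-0.04,0,0,0,0,0.36],[0.001,-0.08,0,0,0,0,0.36],[0.001,-0.1,0,0,0,0,0.36],[0.001,-0.1,0,0,0,0,0.36]]]'
python3 - <<'E'
from h import *
o=env.get_obs();s=env.snapshot("wrist");im=s["image"];cv2.imwrite("pics/w10.png",im[:,:,::-1])
T=wristT(o,s);w=cloud(s,T);m=(w[...,2]>.047)&(w[...,2]<.065)&(np.hypot(w[...,0]-.57,w[...,1]+.29)<.05);P=w[m][:,:2].astype(np.float32)
print(cv2.minAreaRect(P),np.median(w[m][:,2]))
E
python3 k.py .485 -.0905 .1 85.1
```

```text
time_s: 19.77
ee_pos: [0.5695, -0.2949, 0.1454]
tool_rot: [-1.205, -1.224, 1.221]
force: [1.3, 0.6, -0.3]
opening: 0.679
((0.5696566104888916, -0.29516535997390747), (0.0542917475104332, 0.05401517450809479), 1.0096458196640015) 0.05429623311127224
t 19.82 pos [ 0.5684 -0.2944  0.1438] az 91.0 tiltcheck -1.0 F [ 0.8  0.4 -0.4] open 0.681 q [ 0.48  0.68 -0.08  1.61  0.06  0.85  1.97]
shift [0.2054 0.0436 0.08  ] turn [ 0.0014  0.1027 -0.0006]
```

View pics/w10.png

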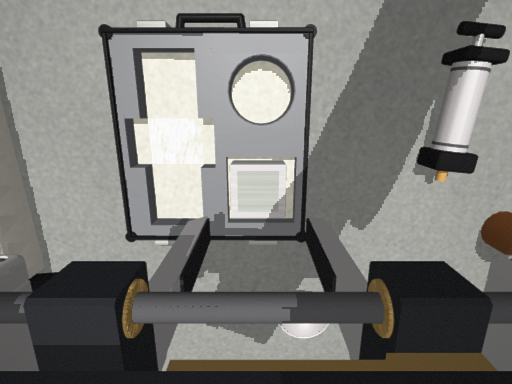

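```bash
python3 -m jog '[[[0.03,0,0.012,0,0.02,0,0.36],[0.075,0,0.03,0,0.04,0,0.36],[0.12,0,0.048,0,0.07,0,0.36],[0.165,0.01,0.066,0,0.09,0,0.36],[0.195,0.02,0.077,0,0.103,0,0.3],[0.205,0.025,0.08,0,0.103,0,0.3],[0.205,0.025,0.08,0,0.103,0,0.3]]]' 40
python3 - <<'E'
from h import *
o=env.get_obs();s=env.snapshot("wrist");im=s["image"];cv2.imwrite("pics/w11.png",im[:,:,::-1])
E
python3 k.py .485 -.0905 .008 85.1
```

```text
time_s: 20.7
ee_pos: [0.4845, -0.0908, 0.1174]
tool_rot: [-1.248, -1.145, 1.147]
force: [-0.3, -0.8, -0.6]
opening: 0.654
t 20.75 pos [ 0.485  -0.0918  0.1178] az 85.0 tiltcheck -1.0 F [ 0.1 -0.   0.7] open 0.653 q [ 0.15  0.54 -0.03  2.03  0.03  0.57  1.58]
shift [1.300e-03 1.098e-01 1.000e-04] turn [-0.     -0.0009 -0.0007]
```

View pics/w11.png

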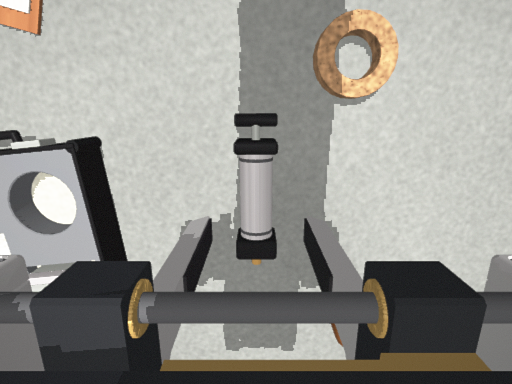

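Run:
```python
from h import *
o=env.get_obs();s=env.snapshot("wrist");T=wristT(o,s);im=s["image"].astype(int);w=cloud(s,T)
print([(v,im[v,250:262].mean().round()) for v in range(136,158)]);print([(v,im[v,250:262].mean().round()) for v in range(222,262,2)])
print([(v,w[v,256].round(4).tolist()) for v in range(112,268,6)])
print(plane(s,T,[(256,153),(256,231)],.04), plane(s,T,[(256,114)],.02))
```

```text
[(136, np.float64(142.0)), (137, np.float64(123.0)), (138, np.float64(113.0)), (139, np.float64(46.0)), (140, np.float64(20.0)), (141, np.float64(26.0)), (142, np.float64(31.0)), (143, np.float64(38.0)), (144, np.float64(41.0)), (145, np.float64(39.0)), (146, np.float64(39.0)), (147, np.float64(37.0)), (148, np.float64(35.0)), (149, np.float64(33.0)), (150, np.float64(31.0)), (151, np.float64(28.0)), (152, np.float64(21.0)), (153, np.float64(65.0)), (154, np.float64(188.0)), (155, np.float64(189.0)), (156, np.float64(187.0)), (157, np.float64(187.0))]
[(222, np.float64(183.0)), (224, np.float64(183.0)), (226, np.float64(183.0)), (228, np.float64(183.0)), (230, np.float64(184.0)), (232, np.float64(101.0)), (234, np.float64(92.0)), (236, np.float64(184.0)), (238, np.float64(180.0)), (240, np.float64(23.0)), (242, np.float64(28.0)), (244, np.float64(31.0)), (246, np.float64(31.0)), (248, np.float64(30.0)), (250, np.float64(29.0)), (252, np.float64(30.0)), (254, np.float64(28.0)), (256, np.float64(28.0)), (258, np.float64(80.0)), (260, np.float64(129.0))]
[(112, [0.4107, -0.0871, -0.001]
[... 260 characters left out ...]
05, 0.0374]), (166, [0.4581, -0.091, 0.036]), (172, [0.4635, -0.0915, 0.0369]), (178, [0.4691, -0.092, 0.0369]), (184, [0.4752, -0.0925, 0.0354]), (190, [0.4808, -0.093, 0.0358]), (196, [0.4867, -0.0935, 0.0356]), (202, [0.4924, -0.094, 0.0361]), (208, [0.4983, -0.0945, 0.0362]), (214, [0.5047, -0.0951, 0.0354]), (220, [0.5109, -0.0956, 0.035]), (226, [0.517, -0.0962, 0.0353]), (232, [0.5229, -0.0967, 0.0361]), (238, [0.5293, -0.0972, 0.036]), (244, [0.5334, -0.0976, 0.0408]), (250, [0.5406, -0.0982, 0.0391]), (256, [0.546, -0.0987, 0.041]), (262, [0.5618, -0.1002, 0.0244])]
[[ 0.44567622 -0.08988489  0.04      ]
 [ 0.52019433 -0.09640895  0.04      ]] [[ 0.41242152 -0.08713005  0.02      ]]
```

```bash
python3 -m jog '[[[0,0.02,0,0,0,0,0.3],[0,0.055,0,0,0,0,0.3],[0,0.085,0,0,0,0,0.3],[0,0.102,0,0,0,0,0.3],[0,0.109,0,0,0,0,0.3],[0,0.109,0,0,0,0,-0.2],[0,0.109,0,0,0,0,-0.7],[0,0.109,0,0,0,0,-0.7],[0,0.109,0,0,0,0,-0.7],[0,0.109,0,0,0,0,-0.7]]]' 40;  python3 k.py .522 -.384 .1 91
```

```text
time_s: 22.05
ee_pos: [0.4851, -0.0911, 0.0097]
tool_rot: [-1.25, -1.146, 1.145]
force: [-0.5, -0.1, 5.8]
opening: 0.331
t 22.05 pos [ 0.4851 -0.0911  0.0097] az 85.1 tiltcheck -1.0 F [-0.5 -0.1  5.8] open 0.331 q [ 0.14  0.74 -0.02  2.09  0.05  0.31  1.57]
shift [-0.2887 -0.0901 -0.0621] turn [ 0.0012 -0.1036 -0.0005]
```

```bash
python3 -m jog '[[[0,-0.02,0,0,0,0,-0.7],[0,-0.05,0,0,0,0,-0.7],[-0.01,-0.08,-0.002,0,0,0,-0.7],[-0.04,-0.09,-0.009,0,-0.015,0,-0.7],[-0.08,-0.09,-0.017,0,-0.03,0,-0.7],[-0.125,-0.09,-0.027,0,-0.045,0,-0.7],[-0.17,-0.09,-0.037,0,-0.06,0,-0.7],[-0.215,-0.09,-0.046,0,-0.08,0,-0.7],[-0.255,-0.085,-0.055,0,-0.095,0,-0.7],[-0.28,-0.075,-0.06,0,-0.104,0,-0.7],[-0.2887,-0.065,-0.062,0,-0.104,0,-0.7],[-0.2887,-0.06,-0.062,0,-0.104,0,-0.7],[-0.2887,-0.06,-0.062,0,-0.104,0,-0.7]]]';  python3 k.py .522 -.384 .03 91
python3 - <<'E'
from h import *
o=env.get_obs();s=env.snapshot("wrist");im=s["image"];cv2.imwrite("pics/w12.png",im[:,:,::-1])
T=wristT(o,s);w=cloud(s,T)
print([(v,w[v,257].round(4).tolist()) for v in range(60,240,6)])
E
```

```text
time_s: 23.68
ee_pos: [0.5216, -0.3812, 0.0684]
tool_rot: [-1.197, -1.224, 1.223]
force: [0.4, 1.1, -2.1]
opening: 0.332
t 23.68 pos [ 0.5216 -0.3812  0.0684] az 91.2 tiltcheck -1.0 F [ 0.4  1.1 -2.1] open 0.332 q [ 0.65  0.79 -0.11  1.64  0.11  0.73  2.08]
shift [-0.0028  0.0384 -0.0004] turn [-0.0012  0.0027  0.0022]
[(60, [0.4071, -0.384, -0.0002]), (66, [0.4116, -0.3839, 0.0001]), (72, [0.4207, -0.3837, 0.0387]), (78, [0.4248, -0.3836, 0.0416]), (84, [0.4285, -0.3835, 0.0408]), (90, [0.4321, -0.3834, 0.0374]), (96, [nan, nan, nan]), (102, [0.4401, -0.3833, 0.0378]), (108, [0.4439, -0.3832, 0.0187]), (114, [0.4478, -0.383, 0.081]), (120, [0.4509, -0.383, 0.0846]), (126, [0.4542, -0.3829, 0.0837]), (132, [0.4575, -0.3828, 0.0827]), (138, [0.4609, -0.3828, 0.0814]), (144, [0.4642, -0.3827, 0.0824]), (150, [0.4676, -0.3826, 0.0829]), (156, [0.4711, -0.3826, 0.0819]), (162, [0.472, -0.3825, 0.0975]), (168, [0.4749, -0.3825, 0.0987]), (174, [0.4777, -0.3824, 0.1004]), (180, [0.4812, -0.3823, 0.0995]), (186, [0.4858, -0.3823, 0.0941]), (192, [0.4889, -0.3822, 0.0954]), (198, [0.4924, -0.3821, 0.0951]), (204, [0.4961, -0.382, 0.0943]), (210, [0.5, -0.382, 0.0932]), (216, [0.5035, -0.3819, 0.0934]), (222, [0.5067, -0.3818, 0.0945]), (228, [0.51, -0.3818, 0.0954]), (234, [0.5142, -0.3817, 0.0943])]
```

View pics/w12.png

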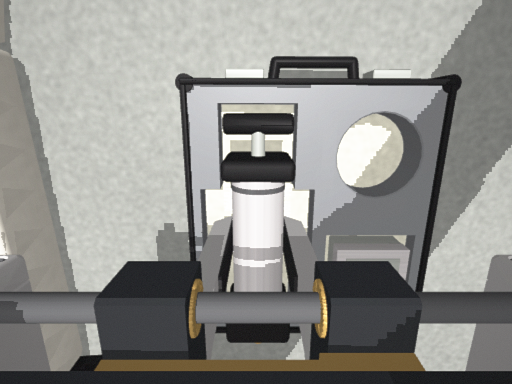

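```bash
python3 -m jog '[[[-0.001,0.01,0,0,0.002,0,-0.7],[-0.001,0.02,0,0,0.002,0,-0.7],[-0.001,0.03,0,0,0.002,0,-0.7],[-0.001,0.037,0,0,0.002,0,-0.7],[-0.001,0.0402,0,0,0.002,0,-0.7],[-0.001,0.0402,0,0,0.002,0,-0.7]]]';  python3 k.py .522 -.384 .0277 91
```

```text
time_s: 24.48
ee_pos: [0.5216, -0.3846, 0.0287]
tool_rot: [-1.201, -1.221, 1.221]
force: [-0.5, -0.4, -2.5]
opening: 0.334
t 24.48 pos [ 0.5216 -0.3846  0.0287] az 90.9 tiltcheck -1.0 F [-0.5 -0.4 -2.5] open 0.334 q [ 0.65  0.84 -0.1   1.65  0.12  0.66  2.07]
shift [ 0.0006  0.001  -0.0004] turn [-0.0001 -0.0013  0.0001]
```

```bash
python3 -m jog '[[[0.001,0.001,0,0,0,0,-0.7],[0.001,0.0015,0,0,0,0,-0.7],[0.001,0.0015,0,0,0,0,0.05],[0.001,0.0015,0,0,0,0,0.05],[0.001,0.0015,0,0,0,0,0.05],[0.001,-0.01,0,0,0,0,0.05],[0.001,-0.04,0,0,0,0,0.05],[0.001,-0.08,0,0,0,0,0.05],[0.001,-0.12,0,0,0,0,0.05],[0.001,-0.12,0,0,0,0,0.05]]]'
python3 - <<'E'
from h import *
o=env.get_obs();s=env.snapshot("wrist");im=s["image"];cv2.imwrite("pics/w13.png",im[:,:,::-1])
T=wristT(o,s);w=cloud(s,T);print([(v,w[v,257].round(4).tolist()) for v in range(96,240,6)])
E
python3 k.py .622 -.0028 .15 90
```

```text
time_s: 25.72
ee_pos: [0.524, -0.3852, 0.1533]
tool_rot: [-1.21, -1.224, 1.221]
force: [-0.7, -0.4, -0.1]
opening: 0.523
[(96, [0.4353, -0.3879, 0.0375]), (102, [0.4406, -0.3879, 0.0254]), (108, [0.4464, -0.3879, 0.0175]), (114, [0.4521, -0.3876, 0.0441]), (120, [0.4578, -0.3875, 0.0421]), (126, [0.4636, -0.3874, 0.0409]), (132, [0.4694, -0.3873, 0.0406]), (138, [0.4736, -0.3871, 0.0582]), (144, [0.4792, -0.387, 0.058]), (150, [0.4854, -0.387, 0.054]), (156, [0.4912, -0.3869, 0.0539]), (162, [0.4973, -0.3868, 0.0527]), (168, [0.5031, -0.3867, 0.0533]), (174, [0.5092, -0.3866, 0.053]), (180, [0.5152, -0.3865, 0.0531]), (186, [0.5214, -0.3864, 0.0529]), (192, [0.5278, -0.3863, 0.0525]), (198, [0.5337, -0.3862, 0.0538]), (204, [0.5401, -0.3861, 0.0538]), (210, [0.5465, -0.386, 0.0539]), (216, [0.5528, -0.3859, 0.0542]), (222, [0.5599, -0.3858, 0.0529]), (228, [0.5661, -0.3857, 0.0541]), (234, [0.5713, -0.3856, 0.0575])]
t 25.77 pos [ 0.5226 -0.3843  0.1511] az 90.9 tiltcheck -1.0 F [ 0.9 -0.2 -1.1] open 0.524 q [ 0.66  0.68 -0.12  1.58  0.1   0.88  2.09]
shift [ 0.3799  0.0006 -0.1055] turn [ 0.0032  0.0161 -0.0023]
```

View pics/w13.png

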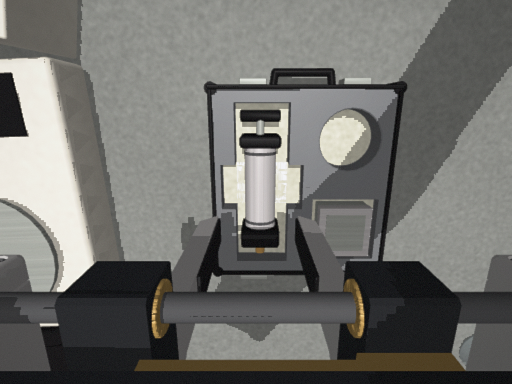

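```bash
python3 -m jog '[[[0.03,0,-0.008,0,0,0,0.3],[0.075,0,-0.021,0,0,0,0.8],[0.125,0,-0.035,0,0.01,0,1],[0.175,0,-0.049,0,0.01,0,1],[0.225,0,-0.063,0,0.01,0,1],[0.275,0,-0.077,0,0.016,0,1],[0.325,0,-0.09,0,0.016,0,1],[0.36,0,-0.1,0,0.016,0,1],[0.38,0,-0.105,0,0.016,0,1],[0.38,0,-0.1055,0,0.016,0,1],[0.38,0,-0.1055,0,0.016,0,1]]]' 25
python3 - <<'E'
from h import *
o=env.get_obs();s=env.snapshot("wrist");im=s["image"];cv2.imwrite("pics/w14.png",im[:,:,::-1])
T=wristT(o,s);w=cloud(s,T);m=(w[...,2]>.08)&(w[...,2]<.1)&(np.hypot(w[...,0]-.622,w[...,1]+.003)<.04);P=w[m][:,:2].astype(np.float32)
print(cv2.minEnclosingCircle(P),np.median(w[m][:,2]))
E
python3 k.py .622 -.0028 .037 90
```

```text
time_s: 27.15
ee_pos: [0.6204, -0.0046, 0.1485]
tool_rot: [-1.211, -1.206, 1.209]
force: [0.1, -0.8, -0.3]
opening: 1.0
((0.625328779220581, -0.004024290945380926), 0.01544762123376131) 0.08992617328616953
t 27.2 pos [ 0.6205 -0.0047  0.1486] az 89.8 tiltcheck -1.0 F [ 0.4  0.8 -0.4] open 1.0 q [ 0.01  0.65 -0.09  1.66  0.07  0.84  1.47]
shift [ 0.0021  0.1116 -0.0016] turn [-0.0009 -0.0029 -0.0016]
```

View pics/w14.png

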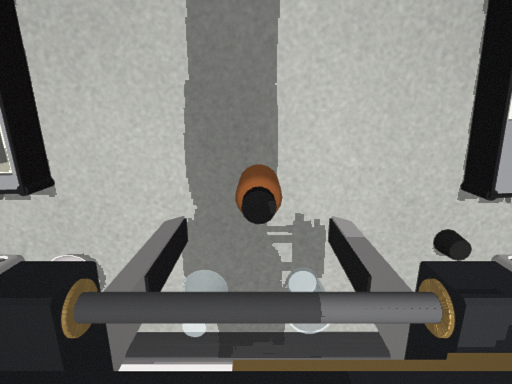

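```bash
python3 -m jog '[[[0.001,0.02,-0.002,0,0,0,1],[0.001,0.055,-0.002,0,0,0,1],[0.001,0.085,-0.002,0,0,0,1],[0.001,0.104,-0.002,0,0,0,1],[0.001,0.1115,-0.002,0,0,0,1],[0.001,0.1115,-0.002,0,0,0,0.3],[0.001,0.1115,-0.002,0,0,0,-0.3],[0.001,0.1115,-0.002,0,0,0,-0.3],[0.001,0.1115,-0.002,0,0,0,-0.3],[0.001,0.1115,-0.002,0,0,0,-0.3],[0.001,0.1115,-0.002,0,0,0,-0.3]]]' 25;  python3 k.py .472 -.2955 .1 91
```

```text
time_s: 28.58
ee_pos: [0.6231, -0.0012, 0.0376]
tool_rot: [-1.21, -1.209, 1.209]
force: [0.1, -0.8, 1.9]
opening: 0.484
t 28.57 pos [ 0.6231 -0.0012  0.0376] az 90.0 tiltcheck -1.0 F [ 0.1 -0.8  1.9] open 0.484 q [ 0.    0.8  -0.07  1.72  0.09  0.62  1.45]
shift [-0.2943 -0.0623  0.1511] turn [ 0.0003 -0.0174 -0.0003]
```

```bash
python3 -m jog '[[[0,-0.02,0,0,0,0,-0.3],[0,-0.045,0,0,0,0,-0.3],[-0.01,-0.07,0.005,0,0,0,-0.3],[-0.035,-0.075,0.018,0,0,0,-0.3],[-0.07,-0.075,0.036,0,0,0,-0.3],[-0.11,-0.075,0.056,0,0,0,-0.3],[-0.15,-0.075,0.077,0,-0.005,0,-0.3],[-0.19,-0.075,0.098,0,-0.01,0,-0.3],[-0.23,-0.075,0.118,0,-0.015,0,-0.3],[-0.265,-0.07,0.136,0,-0.017,0,-0.3],[-0.285,-0.06,0.147,0,-0.017,0,-0.3],[-0.294,-0.055,0.151,0,-0.017,0,-0.3],[-0.294,-0.055,0.151,0,-0.017,0,-0.3],[-0.294,-0.055,0.151,0,-0.017,0,-0.3]]]';  python3 k.py .472 -.2955 .048 91
python3 - <<'E'
from h import *
o=env.get_obs();s=env.snapshot("wrist");im=s["image"];cv2.imwrite("pics/w15.png",im[:,:,::-1])
E
```

```text
time_s: 30.32
ee_pos: [0.4732, -0.2936, 0.0928]
tool_rot: [-1.2, -1.224, 1.222]
force: [-0.7, -0.5, -0.5]
opening: 0.481
t 30.32 pos [ 0.4732 -0.2936  0.0928] az 91.1 tiltcheck -1.0 F [-0.7 -0.5 -0.5] open 0.481 q [ 0.59  0.65 -0.13  1.88  0.13  0.62  1.97]
shift [-0.0019  0.0448  0.0013] turn [0.0011 0.0017 0.0005]
```

View pics/w15.png

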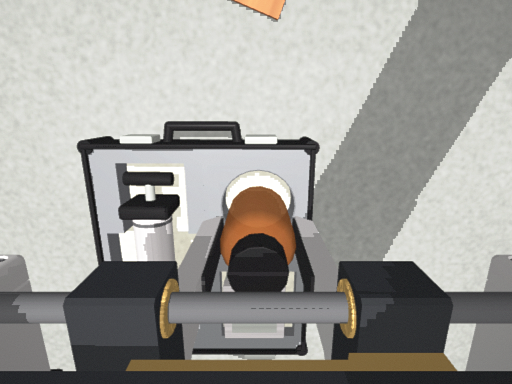

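```bash
python3 -m jog '[[[-0.001,0.008,0.001,0,0,0,-0.3],[-0.001,0.02,0.001,0,0,0,-0.3],[-0.001,0.031,0.001,0,0,0,-0.3],[-0.001,0.039,0.001,0,0,0,-0.3],[-0.001,0.0435,0.001,0,0,0,-0.3],[-0.001,0.045,0.001,0,0,0,-0.3],[-0.001,0.045,0.001,0,0,0,-0.3]]]';  python3 k.py .472 -.2955 .048 91
```

```text
time_s: 31.25
ee_pos: [0.4711, -0.296, 0.0476]
tool_rot: [-1.201, -1.222, 1.222]
force: [0.1, 0.2, 0.5]
opening: 0.483
t 31.25 pos [ 0.4711 -0.296   0.0476] az 91.0 tiltcheck -1.0 F [0.1 0.2 0.5] open 0.483 q [ 0.58  0.72 -0.11  1.91  0.15  0.52  1.96]
shift [ 0.0005 -0.0004 -0.0009] turn [ 0.0003 -0.0003 -0.0002]
```

Down at the seated height, with the weight coming off. Release, rise and check.

```bash
python3 -m jog '[[[0,0.0005,0,0,0,0,-0.3],[0,0.0005,0,0,0,0,0.35],[0,0.0005,0,0,0,0,0.35],[0,0.0005,0,0,0,0,0.35],[0,0.0005,0,0,0,0,0.35],[0,-0.02,0,0,0,0,0.35],[0,-0.06,0,0,0,0,0.35],[0,-0.11,0,0,0,0,0.35],[0,-0.15,0,0,0,0,0.35],[0.05,-0.16,0,0,0,0,0.35],[0.11,-0.16,0,0,0,0,0.35],[0.17,-0.16,0,0,0,0,0.35],[0.22,-0.16,0,0,0,0,0.35],[0.25,-0.16,0,0,0,0,0.35],[0.25,-0.16,0,0,0,0,0.35],[0.25,-0.16,0,0,0,0,0.35]]]'
cat > f.py <<'E'
from h import *
s=env.snapshot("top");T=T_wc(s);w=cloud(s,T);im=s["image"]
cv2.imwrite("pics/topf.png",cv2.resize(im[100:300,120:470,::-1],None,fx=2.2,fy=2.2))
q=env.snapshot("scene");cv2.imwrite("pics/scenef.png",q["image"][:,:,::-1])
def box(c,r,z0,z1): return (np.hypot(w[...,0]-c[0],w[...,1]-c[1])<r)&(w[...,2]>z0)&(w[...,2]<z1)
def rep(n,m,z,case,a):
    v,u=np.nonzero(m);P=plane(s,T,np.c_[u,v],z)[:,:2].astype(np.float32);r=cv2.minAreaRect(P)
    c,t=np.cos(a),np.sin(a);d=np.array(r[0])-case
    print(n,len(u),"case xy",np.round([c*d[0]+t*d[1],-t*d[0]+c*d[1]],4),"size",np.round(r[1],3),"ang",round(r[2],1),"top z",np.round(np.median(w[m][:,2]),4),np.round(np.percentile(w[m][:,2],[5,95]),3))
P=np.array([.5212,-.3427]);G=np.array([.5227,.3137])
rep("bottle(-49,48,top100)",box((.472,-.296),.04,.09,.115),.1,P,.017)
rep("tin(48,48,top54)",box((.568,-.294),.045,.046,.065),.054,P,.017)
rep("pump(0,-41,top54/58)",box((.522,-.384),.09,.048,.065)&(w[...,1]<-.345),.054,P,.017)
rep("jar(0,38,top68)",box((.521,.352),.05,.06,.08),.068,G,.033)
hsv=cv2.cvtColor(im,cv2.COLOR_RGB2HSV);sp=(hsv[...,0]<18)&(hsv[...,1]>130)&(hsv[...,2]>90)
rep("spat(0,-45,top40)",sp&box((.524,.269),.07,.02,.06),.04,G,.033)
E
python3 f.py; python3 k.py .5 -.05 .2 90
```

```text
time_s: 33.25
ee_pos: [0.4667, -0.0472, 0.2073]
tool_rot: [-1.202, -1.221, 1.222]
force: [-0.5, -0.6, -0.1]
opening: 0.673
bottle(-49,48,top100) 120 case xy [-0.0487  0.0488] size [0.026 0.031] ang 1.7 top z 0.0998 [0.095 0.103]
tin(48,48,top54) 419 case xy [0.0469 0.049 ] size [0.054 0.054] ang 0.2 top z 0.0538 [0.049 0.058]
pump(0,-41,top54/58) 461 case xy [ 0.0068 -0.0397] size [0.115 0.043] ang 1.4 top z 0.0537 [0.049 0.06 ]
jar(0,38,top68) 397 case xy [-0.0011  0.0376] size [0.056 0.059] ang 1.7 top z 0.0677 [0.063 0.071]
spat(0,-45,top40) 138 case xy [-0.0029 -0.0441] size [0.079 0.011] ang 2.3 top z 0.0396 [0.034 0.044]
t 33.35 pos [ 0.4667 -0.0477  0.2073] az 90.8 tiltcheck -1.0 F [0.3 0.2 0. ] open 0.674 q [ 0.18  0.38 -0.19  2.    0.1   0.78  1.52]
shift [-0.0028  0.0073 -0.0333] turn [-0.0002  0.0147 -0.0007]
```

View pics/topf.png

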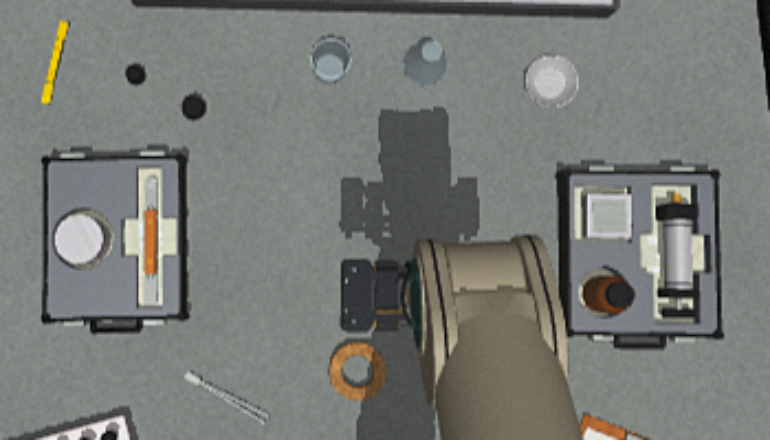

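View pics/scenef.png

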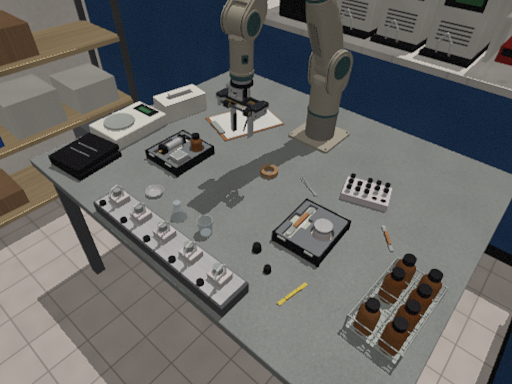

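The pictures show all five parts flat in their cut-outs. The beaker (330,58 in the top crop) and the flask (426,60) have not moved, and the arm is clear.

```bash
python3 -c "
from bench import env
print(env.get_obs()['dq'].round(3)); print(env.job_done())"
```

```text
[ 0.004  0.    -0.004 -0.002 -0.002 -0.    -0.004]
the job is handed in; nothing more can be done
None
```

I packed both kits and handed the job in at about 33 s. The bottle, pump and tin are in the three-cut-out case, and the jar and the larger orange spatula are in the two-cut-out case. No grasp or placing had to be repeated.

The last check with the top camera, with the arm clear of everything, gave:

| Part | Off cut-out centre | Top height, measured (seated) |
|---|---|---|
| Bottle | about 1 mm | 100 mm (100) |
| Tin | about 1.5 mm | 54 mm (54) |
| Jar | about 1 mm | 68 mm (68) |
| Spatula | 3 mm along its slot | 40 mm (40) |
| Pump | about 1 mm across its slot | 54 mm on the barrel, 58 mm on the blocks in the wrist view (54 / 58) |

- **Beaker and flask:** by eye, both were still standing in place in the last pictures. I did not measure them again.
- **Pump along its slot:** that last check gave +7 mm, but its mask left out the handle. I relied instead on the wrist picture before lowering, which showed the right gap at the handle end, and on the pump lying level.
- **Camera disagreement:** the wrist camera read about 4 mm further along x than the top camera. For the spatula I used the gap between blade tip and slot end, and for the rest I went mainly by the top camera.

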